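# Hang the front guard on the sample station

## Task

Pick up the blue front guard by its white handle and hook its lip over the station's steel rail with the guard still sticking out towards the robot, clear of both posts. Then swing it down by the handle to hang flat in front of the vials, handle outwards, feet against the stop plate; let go only once it is nearly down, so that it never falls. Leave the other things on the bench where they are.

Things in the scene. Friction and masses are not known exactly. Their poses are not given: they have to be found in the camera images.
- guard: Front guard, lying face up at the start, 0.2-0.45 kg: blue plate 147 (x) by 150 (y) by 5 mm, at x -80 to +67, z 24 to 29 mm. Origin on the bench under it; z = outward normal of its face (up at start); x points to the lip edge, the top when hung. Under the -x end two black rubber feet, x -77 to -63, y +-55, z 0 to 24 mm, level with the lip's underside. Three black slots mark that free edge.
- guard_lip (a point): Middle of the channel behind the guard's lip, at (54, 0, 14.5) mm in the guard's frame; the rail lies here when hooked. At the +x edge a 5 mm wall (x 62 to 67) goes from the plate to z = 0, then turns back as a 5 mm thick lip (x 45 to 67, z 0 to 5), all across the width: a channel 19 mm high (z 5 to 24), 17 mm deep, open towards -x.
- guard_grip (a point): Middle of the white bar handle on the guard's face, on the bar's axis, at (0, 0, 74) mm in the guard's frame: 45 mm above the plate's face. Round bar 14 mm in diameter along y, 94 mm clear between two 14 x 10 mm standoffs at y = +-52 mm. Being round, it can turn in a light grip (about 20 N) while the guard swings. Nearly over the centre of mass.
- station: Sample station, fixed: a rail between two grey posts (inner faces y = +-105 mm, tops 205 mm high), behind it a low white deck (x 20 to 150 mm) with blue-capped vials, tops 107 mm high. Origin on the bench below the rail's middle; x points away from the robot, square to the rail; y along it. A white stop plate, front face at x = +14.5 mm, z 5 to 100, takes the hung guard's feet. Otherwise free space.
- rail_mid (a point): Middle of the rail's axis: a steel round bar 12 mm in diameter, 190 mm above the bench, along the station's y. The hung guard balances with its feet pressing lightly on the stop plate by its own weight.
- vial_box: Bystander, not to be disturbed: orange open divided box, 85 x 85 x 45 mm. Origin at the centre of its underside.
- beaker: Bystander, not to be disturbed: glass beaker, 72 mm across, 90 mm tall. Origin at the centre of its underside.
- tip_box: Bystander, not to be disturbed: green closed box, 115 x 80 x 55 mm. Origin at the centre of its underside.
- jar: Bystander, not to be disturbed: amber jar with blue cap, 66 mm across, 85 mm tall. Origin at the centre of its underside.
- white_bottle: Bystander, not to be disturbed: white bottle with blue cap, 64 mm across, 170 mm tall. Origin at the centre of its underside.
- amber_bottle: Bystander, not to be disturbed: amber bottle with blue cap, 76 mm across, 190 mm tall. Origin at the centre of its underside.
- parts_tray: Bystander, not to be disturbed: grey open tray, 130 x 90 x 40 mm. Origin at the centre of its underside.
There are look-alikes about, which are no part of the job. There is more than one size of the guard; the job needs the largest.

How it is judged:
By the outcome, as a careful person would: the job done as asked, in the order asked, and still so for the second after the job is handed in, with the robot touching nothing.
It also fails if it takes over 58 s, if anything falls off the work surface, if the arm or the gripper's body presses on something with over 40 N, if the wrist force passes 120 N, or if a joint passes its speed limit or range.

## Robot

A 6-joint arm with a two-finger parallel gripper is mounted at the origin on the work surface. World frame = base frame: x ahead of the robot, y to its left, z up, the work surface at z = 0. Lengths are in m, angles in rad, forces in N, time in s.
With the tool pointing down it reaches from about 0.325 to 0.775 m from the base axis. Payload 9.3 kg.
Tool frame: the origin (TCP) lies on the centre line of the jaws, within the pads' length; the fingertips stand 22 mm ahead of it and the grasp point (between the pads) lies 3 mm ahead of it; z points along the fingers, y is the direction in which the jaws open and shut (so a half turn about z gives the same grasp; the last joint's range is limited). The gripper opens to 85 mm and grips with 20 to 120 N. Pads are 22 mm wide; open, the fingers measure 114 mm over their backs; the gripper's body (76 mm by 85 mm) begins 54 mm behind the grasp point. The pads swing forward as they close: fully open they stand 13 mm farther back than shut.
Start: joints at [1.041, 0.259, 0.021, 1.334, 0, 1.418], TCP at [0.202, 0.511, 0.23] pointing down, gripper open.
Joint ranges: [-3.04, 3.04], [-0.91, 1.82], [-1.04, 1.36], [-1.92, 1.95], [-1.52, 1.45], [-3.14, 3.14]. Speed limits (rad/s): [2.22, 2.22, 2.79, 3.14, 3.14, 3.14].

## Interface

Orientations are given as a rotation vector (axis times angle).
In Python, from plant import ctrl gives the robot as it stands.
- The arm moves only by the shell command python3 -m jog 'ROWS' [OPENING] [FORCE]. ROWS is a JSON object of lists of equal length, an entry for each row: "slide": the shift along the world's x, y, z in mm, a list of three; "turn": the turn, a rotation vector about the world's x, y, z in degrees, a list of three. In form: {"slide": [[x, y, z], ...], "turn": [[ax, ay, az], ...]}. A call has 1 to 8 rows; each row shifts and turns the commanded pose from where the row before left it; what a row does not reach is not made up. A row lasts 1/10 s, in which the tool goes at most 50 mm and 8.59 degrees, less where a joint would pass 70% of its speed; a pose out of reach is approached as far as the arm can. A call is refused whole if a number of a shift passes 50 or a number of a turn 8.59, either way. A call with a gripper value outside its range is refused whole. OPENING is the gripper command: -1 is shut, 1 is fully open, values between are in proportion, set as the call begins (- or left out, the last holds). The fingers move at their own pace and stop on an object; FORCE is the grip in N (left out, the last holds). Time passes only in rows, so rows that do not move let the fingers close. It gives the time, the measured TCP pose, the force and the opening at its end, in the units of the state.
- ctrl.observe(): the state, without advancing time (a new reading comes with each control period).
- ctrl.snapshot(name): name is "scene" or "top" or "wrist"; returns the picture (400x640x3 uint8, red, green, blue); there is no depth.
- ctrl.get_calibration(name): a dict with "fx", "fy", "cx", "cy" (pixels), "D" ([k1, k2, p1, p2, k3] as OpenCV has them; the pictures are not rectified), "origin" and "rotation" of the camera in the world; the wrist camera has in their place "hand_eye" (4x4, takes a point from camera to tool coordinates, whose origin is the TCP and whose axes are the flange's). Camera axes: x right, y up, looking along -z (the intrinsics and any distortion apply to the point x, -y, -z); pixel columns grow to the right and rows downward; lengths in m; the calibration is good to about 2 mm. A picture is of the moment at which its call begins: read the wrist's pose just before it. get_calibration takes no time and is no camera call.
- ctrl.sign_off(): hands the job in, once; it reports no verdict.
Trained networks look in the newest picture that a camera, given by its name, has taken for a name from the list of things; names that differ only in an ending like _2 or _b are one class to them, and where a whole thing is asked for, a point or a joint stands for the part that bears it (a point fixed in the world has none). Each returns a list of dicts, best first, with "score" (0 to 1); they miss things now and then, are a little off and sometimes report something else, mostly with a low value. They report only what shows in the picture. A call takes as long as a camera call. They do not tell look-alikes from the thing itself.
- ctrl.find_in(query, camera): "bbox" ([centre column, centre row, width, height] as shares, 0 to 1, of the picture: columns of its width, rows of its height, round what is visible of it).
- ctrl.place_of(query, camera): "xy" ([column, row] as shares, 0 to 1, of the picture: columns of its width, rows of its height: a listed point, or the origin of a listed thing).
The state is a dict: "time": time; "q": joint angles; "joint_velocities": joint speeds; "joint_efforts": joint torques, N m; "position": TCP position; "tcp_rot": TCP orientation; "contact_force": force on the tool from outside, world axes, zero at the start; "ft_torque": the same for the moment, N m; "width": finger opening in m.
Only numpy, scipy, OpenCV 4.12 (cv2) and the standard library are available. Lean on these libraries where they do the work, as an engineer would, in place of code of your own. Each camera call takes 0.05 s, during which the arm holds its last target. There are 200 camera calls.

## Working session

There is one attempt and no reset: what is moved stays moved. The work goes in short steps, Python scripts to look and compute and a shell command to move; the robot and the scene stay as the last step left them, time stands still between calls to the robot, and variables do not carry over. Pictures are saved under pics/ and viewed, about 8 in all and at most 12, crops included, and the job is handed in when it is done.

```bash
ls; mkdir -p pics
cat > h.py <<'E'
import numpy as np, cv2
from plant import ctrl
from scipy.spatial.transform import Rotation as R
def snap(n,f):
    s=ctrl.observe(); im=ctrl.snapshot(n); cv2.imwrite('pics/'+f,cv2.cvtColor(np.asarray(im),cv2.COLOR_RGB2BGR)); return s,im
def cam(n,s=None):
    c=ctrl.get_calibration(n)
    K=np.array([[c['fx'],0,c['cx']],[0,c['fy'],c['cy']],[0,0,1.]]);D=np.array(c['D'],float)
    if 'hand_eye' in c:
        H=np.array(c['hand_eye']);T=np.eye(4);T[:3,:3]=R.from_rotvec(s['tcp_rot']).as_matrix();T[:3,3]=s['position'];T=T@H
        return K,D,T[:3,3],T[:3,:3]
    return K,D,np.array(c['origin']),np.array(c['rotation']).reshape(3,3)
def ray(C,px):
    K,D,o,Rm=C
    u=cv2.undistortPoints(np.array([[px]],float),K,D)[0,0]
    return o,Rm@np.array([u[0],-u[1],-1])
def atz(C,px,z):
    o,d=ray(C,px);return o+d*(z-o[2])/d[2]
def proj(C,P):
    K,D,o,Rm=C
    p=(np.atleast_2d(P)-o)@Rm*np.array([1,-1,-1])
    return cv2.projectPoints(p,np.zeros(3),np.zeros(3),K,D)[0][:,0]
def tri(rays):
    A=0;b=0
    for o,d in rays:
        d=d/np.linalg.norm(d);M=np.eye(3)-np.outer(d,d);A=A+M;b=b+M@o
    return np.linalg.solve(A,b)
E
python3 - <<'E'
from h import *
np.set_printoptions(precision=4,suppress=True)
s=ctrl.observe();print(s)
for n in('scene','top'):
    snap(n,n+'0.png')
    C=cam(n);print(n,C[2],C[3].tolist())
    for q in('guard','guard_grip','guard_lip','rail_mid','station'):
        for r in ctrl.place_of(q,n)[:4]:
            px=np.array(r['xy'])*[640,400]; print(q,round(r['score'],2),px, atz(C,px,dict(guard=0,guard_grip=.074,guard_lip=.0145,rail_mid=.19,station=0)[q]))
a=cv2.imread('pics/scene0.png');b=cv2.imread('pics/top0.png')
E
```

```text
pics
{'time': 0.0, 'q': array([1.0414, 0.2592, 0.0208, 1.3337, 0.    , 1.4182]), 'joint_velocities': array([-0.0007,  0.0006,  0.0013,  0.0004,  0.0015, -0.0005]), 'joint_efforts': array([  0.0014, -55.5647,  34.4532,   0.0137,  -0.0001,   0.    ]), 'position': array([0.2022, 0.5112, 0.2295]), 'tcp_rot': array([-0.5883, -3.0855,  0.002 ]), 'contact_force': array([ 0.9208, -0.0786,  0.101 ]), 'ft_torque': array([-0.0103, -0.0079, -0.0303]), 'width': 0.08554559080722135}Traceback (most recent call last):
  File "<stdin>", line 6, in <module>
  File "h.py", line 12, in cam
    return K,D,np.array(c['origin']),np.array(c['rotation']).reshape(3,3)
                                     ~~~~~~~~~~~~~~~~~~~~~~~~~~~~~~~^^^^^
ValueError: cannot reshape array of size 3 into shape (3,3)
```

```bash
sed -i "s/np.array(c\['rotation'\]).reshape(3,3)/R.from_rotvec(c['rotation']).as_matrix()/" h.py
python3 - <<'E'
from h import *
np.set_printoptions(precision=4,suppress=True)
for n in('scene','top'):
    snap(n,n+'0.png')
    C=cam(n);print(n,C[2],C[3].tolist())
    for q in('guard','guard_grip','guard_lip','rail_mid','station'):
        for r in ctrl.place_of(q,n)[:4]:
            px=np.array(r['xy'])*[640,400]; print(q,round(r['score'],2),px, atz(C,px,dict(guard=0,guard_grip=.074,guard_lip=.0145,rail_mid=.19,station=0)[q]))
E
```

```text
scene [ 1.1432 -0.1643  1.0348] [[0.16670820301480055, -0.7895128693394564, 0.590658788299094], [0.9859853377749532, 0.12957955680258054, -0.10508116934854456], [0.0064256315165688305, 0.5998987978036168, 0.8000500882153492]]
guard 0.8 [272.576 232.52 ] [ 0.4899 -0.2091  0.    ]
guard 0.64 [185.28 181.32] [ 0.2397 -0.4832  0.    ]
guard 0.63 [247.808 187.92 ] [ 0.3026 -0.2752  0.    ]
guard 0.57 [333.824 198.   ] [0.3903 0.0004 0.    ]
guard_grip 0.86 [269.504 222.32 ] [ 0.5005 -0.2116  0.074 ]
guard_grip 0.7 [245.568 178.08 ] [ 0.3219 -0.2723  0.074 ]
guard_grip 0.68 [180.224 172.2  ] [ 0.2633 -0.4781  0.074 ]
guard_lip 0.9 [271.424 248.32 ] [ 0.5529 -0.2167  0.0145]
guard_lip 0.87 [237.568 190.32 ] [ 0.319  -0.3073  0.0145]
guard_lip 0.69 [183.296 173.8  ] [ 0.2177 -0.4868  0.0145]
rail_mid 0.74 [385.408 243.52 ] [0.6868 0.0705 0.19  ]
station 0.96 [372.032 275.8  ] [0.6808 0.0582 0.    ]
top [ 0.2499 -0.0238  1.6924] [[-0.004847059900206674, 0.9882400764230617, -0.15283343011810274], [-0.9999807321924137, -0.005382827762715203, -0.003091991138610972], [-0.0038783055898310437, 0.1528154982867187, 0.9882471260920185]]
guard 0.86 [389.312 253.8  ] [ 0.3025 -0.2778  0.    ]
guard 0.82 [370.816 202.8  ] [ 0.4901 -0.2149  0.    ]
guard 0.58 [442.88 269.2 ] [ 0.2467 -0.4691  0.    ]
guard_grip 0.89 [389.824 259.28 ] [ 0.2813 -0.2679  0.074 ]
guard_grip 0.62 [452.416 269.2  ] [ 0.2467 -0.4824  0.074 ]
guard_grip 0.58 [373.568 197.92 ] [ 0.497  -0.2167  0.074 ]
guard_lip 0.96 [397.504 248.32 ] [ 0.3216 -0.3057  0.0145]
guard_lip 0.95 [368.896 183.88 ] [ 0.5586 -0.2078  0.0145]
guard_lip 0.69 [452.416 280.6  ] [ 0.2065 -0.4971  0.0145]
rail_mid 0.86 [293.888 139.2  ] [0.6801 0.0599 0.19  ]
station 0.81 [296.704 151.68 ] [0.686  0.0597 0.    ]
```

View pics/scene0.png

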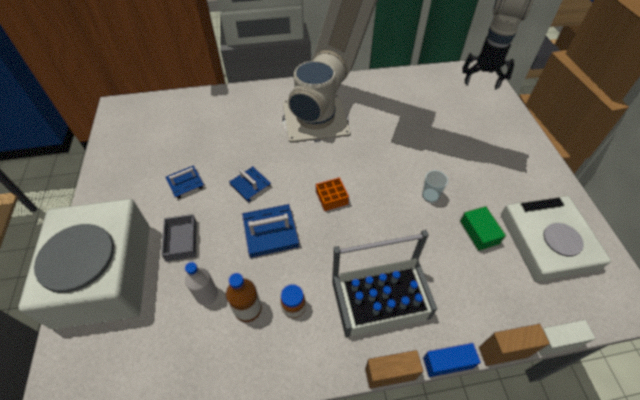

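View pics/top0.png

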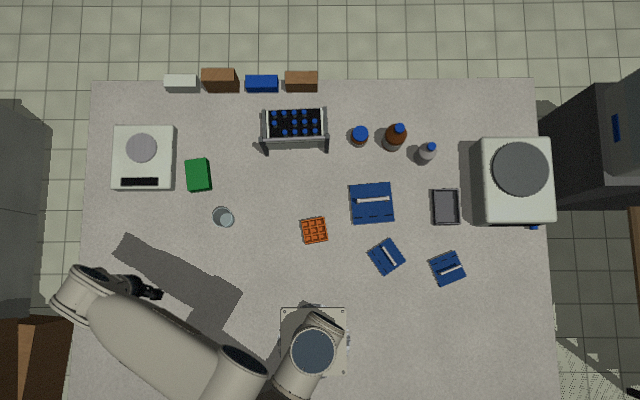

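Top picture: largest guard at about (371,203), lip edge on the far (+x) side, slots nearest the robot. The station is at (295,130) with the rail along row ~141. The two small guards at (386,256) and (447,268) are look-alikes. I'll move over the guard and look from close by.

```bash
python3 -m jog '{"slide":[[17,-44,6],[17,-44,6],[17,-44,6],[17,-44,6],[17,-44,6],[17,-44,6],[17,-44,6],[17,-44,6]],"turn":[[0,0,-4.2],[0,0,-4.2],[0,0,-4.2],[0,0,-4.2],[0,0,-4.2],[0,0,-4.2],[0,0,-4.2],[0,0,-4.2]]}' 1 60
python3 -m jog '{"slide":[[17,-44,6],[17,-44,6],[17,-44,6],[17,-44,6],[17,-44,6],[17,-44,6],[17,-44,6],[17,-44,6]],"turn":[[0,0,-4.2],[0,0,-4.2],[0,0,-4.2],[0,0,-4.2],[0,0,-4.2],[0,0,-4.2],[0,0,-4.2],[0,0,-4.2]]}'
python3 -m jog '{"slide":[[0,0,0],[0,0,0]],"turn":[[0,0,0],[0,0,0]]}'
python3 - <<'E'
from h import *
np.set_printoptions(precision=4,suppress=True)
s,im=snap('wrist','w1.png');C=cam('wrist',s);print(s['position'],s['tcp_rot'],C[2])
for q,z in dict(guard=0,guard_grip=.074,guard_lip=.0145,rail_mid=.19,station=0).items():
    for r in ctrl.place_of(q,'wrist')[:3]:
        px=np.array(r['xy'])*[640,400]; print(q,round(r['score'],2),px, atz(C,px,z))
t=cv2.imread('pics/top0.png');sc=cv2.imread('pics/scene0.png')
A=cv2.resize(t[95:230,255:405],None,fx=4,fy=4,interpolation=cv2.INTER_CUBIC)
B=cv2.resize(sc[225:340,320:440],None,fx=4,fy=4,interpolation=cv2.INTER_CUBIC)
cv2.imwrite('pics/ctop.png',A)
E
```

```text
time: 1.45
position: [0.3385, 0.1577, 0.2786]
tcp_rot: [1.458, 2.782, 0.001]
contact_force: [1.0, 0.8, -0.0]
width: 0.0854
time: 2.25
position: [0.4746, -0.1947, 0.3265]
tcp_rot: [2.201, 2.241, 0.0]
contact_force: [0.7, 0.4, 0.5]
width: 0.0856
time: 2.45
position: [0.4744, -0.1936, 0.3254]
tcp_rot: [-2.199, -2.242, 0.0]
contact_force: [-0.6, -0.6, -0.3]
width: 0.0857
[ 0.4744 -0.1936  0.3254] [-2.1987 -2.242   0.0003] [ 0.4741 -0.12    0.4691]
guard 0.93 [333.184 167.52 ] [ 0.4924 -0.2122  0.    ]
guard 0.62 [205.12 204.68] [ 0.2994 -0.2734  0.    ]
guard_grip 0.58 [339.072 178.48 ] [ 0.4973 -0.2114  0.074 ]
guard_grip 0.56 [193.28 213.72] [ 0.3107 -0.2618  0.074 ]
guard_lip 0.67 [375.104 166.52 ] [ 0.5514 -0.2067  0.0145]
guard_lip 0.55 [215.488 222.8  ] [ 0.318  -0.2969  0.0145]
guard_lip 0.46 [480.768 222.52 ] [ 0.7151 -0.2885  0.0145]
rail_mid 0.53 [260.992   8.52 ] [ 0.426  -0.0525  0.19  ]
station 0.29 [262.72   6.72] [ 0.3956 -0.0044 -0.    ]
```

View pics/w1.png

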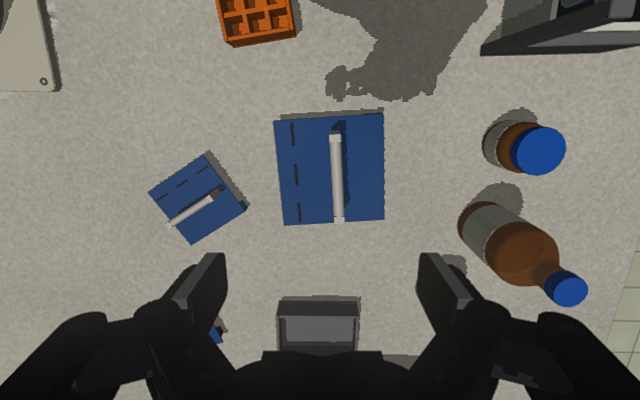

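View pics/ctop.png

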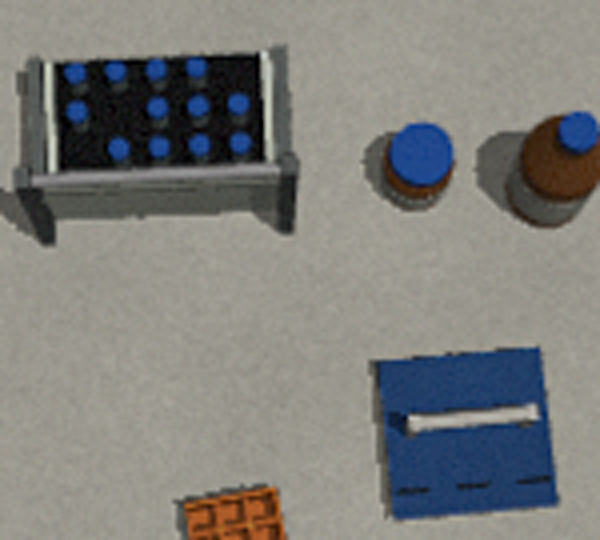

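Wrist picture: plate corners near (275,120), (383,110), (384,219), (285,225), bar from (334,130) to (339,220), slots to the left (robot side). Next I fit the pose.

```bash
cat > fit.py <<'E'
from h import *
np.set_printoptions(precision=4,suppress=True)
s=ctrl.observe();C=cam('wrist',s)
im=cv2.imread('pics/w1.png').astype(int);b,g,r=im[...,0],im[...,1],im[...,2]
m=((b>r+30)&(b>g+15)).astype(np.uint8);m=cv2.morphologyEx(m,cv2.MORPH_CLOSE,np.ones((11,11)))
m[:, :255]=0;m[:,400:]=0;m[240:]=0
P=np.argwhere(m)[:,::-1].astype(float)
u=np.array([atz(C,p,.029)[:2] for p in P],np.float32)
rc=cv2.minAreaRect(u);bx=cv2.boxPoints(rc);print(rc);print(bx)
E
python3 fit.py
python3 - <<'E'
from h import *
np.set_printoptions(precision=4,suppress=True)
C=cam('top')
a,b=[atz(C,p,.19) for p in((266.7,138.7),(324.5,136.2))];print(a,b,np.degrees(np.arctan2(*(a-b)[[0,1]])))
C=cam('scene');
for p in [(341,248),(420,239)]: print(atz(C,p,.19))
im=cv2.imread('pics/scene0.png');cv2.imwrite('pics/cs.png',cv2.resize(im[225:340,325:440],None,fx=5,fy=5,interpolation=cv2.INTER_CUBIC))
E
```

```text
((0.4884334206581116, -0.21114814281463623), (0.14576679468154907, 0.14934752881526947), 5.025686740875244)
[[ 0.4093 -0.1431]
 [ 0.4224 -0.2919]
 [ 0.5676 -0.2792]
 [ 0.5545 -0.1304]]
[0.6824 0.1512 0.19  ] [ 0.6899 -0.043   0.19  ] -2.231921858887952
[ 0.6812 -0.04    0.19  ]
[0.6885 0.159  0.19  ]
```

View pics/cs.png

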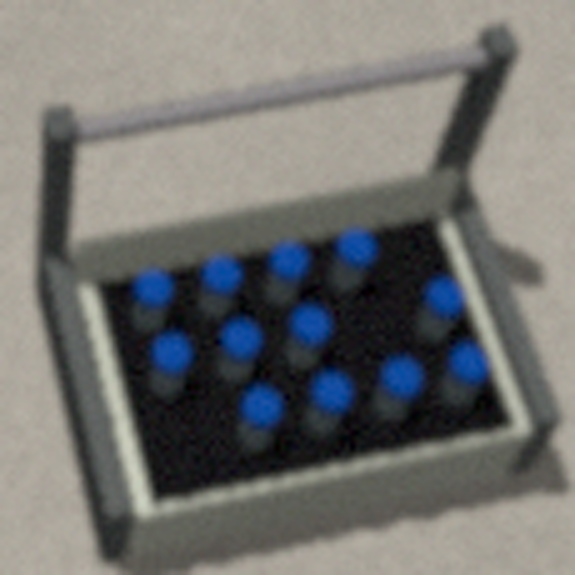

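```bash
python3 -m jog '{"slide":[[10,-9,-20],[10.5,-8,-30],[0,0,-40],[0,0,-40],[0,0,-40],[0,0,-40],[0,0,0]],"turn":[[0,0,2],[0,0,1.9],[0,0,0],[0,0,0],[0,0,0],[0,0,0],[0,0,0]]}' 1
python3 - <<'E'
from h import *
np.set_printoptions(precision=4,suppress=True)
T=cam('top');S=cam('scene')
e=[tri([ray(T,a),ray(S,b)]) for a,b in [((266.7,138.7),(421,236.6)),((324.5,136.2),(341,251))]]
print(e,np.degrees(np.arctan2(e[0][0]-e[1][0],e[0][1]-e[1][1])))
s,im=snap('wrist','w2.png');C=cam('wrist',s);print(s['position'],s['tcp_rot'],s['contact_force'])
y5=np.radians(5.03);G=np.array([.4949,-.2106,0]);Rg=R.from_rotvec([0,0,y5]).as_matrix()
p=np.array([[0,.047,.074],[0,-.047,.074],[0,0,.074],[67,75,29],[-80,75,29]],float);p[3:]/=1000
q=proj(C,p@Rg.T+G);print(q)
im=cv2.imread('pics/w2.png')
for x in q:
    if np.all(np.abs(x)<2000): cv2.drawMarker(im,tuple(int(v) for v in x),(0,0,255),cv2.MARKER_CROSS,12,1)
cv2.imwrite('pics/w2m.png',im)
E
```

```text
time: 3.45
position: [0.4924, -0.2074, 0.1121]
tcp_rot: [-2.114, -2.314, 0.002]
contact_force: [-0.1, 0.6, -0.3]
width: 0.0855
[array([0.6833, 0.1562, 0.194 ]), array([ 0.6898, -0.0424,  0.191 ])] -1.8664454936493082
[ 0.4924 -0.2074  0.1121] [-2.1138 -2.3136  0.0023] [-0.1091  0.5814 -0.2995]
[[324.4122 157.3076]
 [323.6743 302.0722]
 [324.0182 234.5305]
 [424.0895 105.5227]
 [205.9383 104.8629]]
```

View pics/w2m.png

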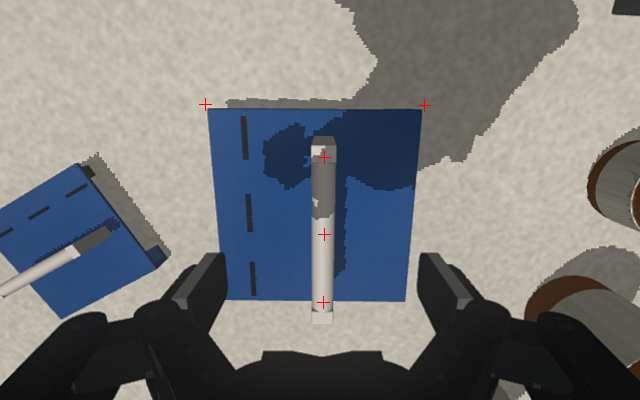

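Wrist picture: the projected bar and corner points land on the bar and on the plate corners, about 3 px (2 mm) off in y. The jaws straddle the bar. Now I go down and grip.

```bash
python3 -m jog '{"slide":[[1,-2,-18],[1,-2,-17],[0,0,0]],"turn":[[0,0,0],[0,0,0],[0,0,0]]}' 1
python3 -m jog '{"slide":[[0,0,0],[0,0,0],[0,0,0],[0,0,0],[0,0,0],[0,0,0],[0,0,0]],"turn":[[0,0,0],[0,0,0],[0,0,0],[0,0,0],[0,0,0],[0,0,0],[0,0,0]]}' -1 60
```

```text
time: 3.8
position: [0.4972, -0.2136, 0.082]
tcp_rot: [2.119, 2.318, 0.0]
contact_force: [-0.6, 0.3, -0.2]
width: 0.0853
time: 4.5
position: [0.4968, -0.2136, 0.0811]
tcp_rot: [-2.12, -2.318, 0.0]
contact_force: [0.2, 0.2, 0.3]
width: 0.0
```

Run:
```python
from h import *
s,im=snap('wrist','w3.png');print(s['width'],s['contact_force']);snap('scene','s3.png')
a=cv2.imread('pics/w3.png');b=cv2.imread('pics/s3.png')
b=cv2.resize(b[130:290,200:360],(400,400),interpolation=cv2.INTER_CUBIC)
cv2.imwrite('pics/c3.png',np.hstack([a[:,120:520],b]))
```

```text
3.826262318775855e-05 [0.1648316  0.17140011 0.3269582 ]
```

View pics/c3.png

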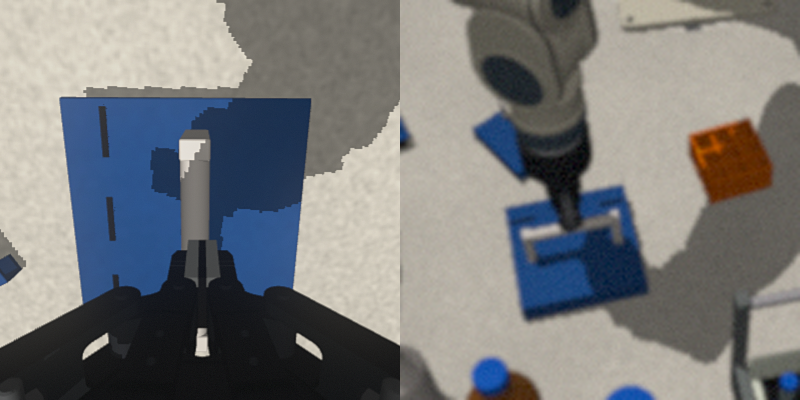

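Run:
```python
from h import *
np.set_printoptions(precision=3,suppress=True)
s=ctrl.observe();C=cam('wrist',s);S=cam('scene');print(s['position'],s['q'])
Rt=R.from_rotvec(s['tcp_rot']).as_matrix();tip=lambda d:np.array(s['position'])+Rt[:,2]*d
for d in(0,.003,.022,.03):
    print(d,tip(d),proj(C,tip(d))[0]-[120,0],(proj(S,tip(d))[0]-[200,130])*2.5+[400,0])
for z in (.06,.067,.074): print(z,[((proj(S,[.495+.0045*k,-.2125-.052*k,z])[0]-[200,130])*2.5+[400,0]) for k in(-1,0,1)])
print(ctrl.get_calibration('wrist'))
```

```text
[ 0.497 -0.214  0.081] [-0.561  0.33  -0.273  0.967 -0.     0.92 ]
0 [ 0.497 -0.214  0.081] [199.544 258.33 ] [571.146 225.081]
0.003 [ 0.497 -0.214  0.078] [199.58  255.536] [571.425 226.508]
0.022 [ 0.497 -0.214  0.059] [199.787 239.922] [573.165 235.405]
0.03 [ 0.497 -0.214  0.051] [199.861 234.257] [573.884 239.081]
0.06 [array([617.444, 224.4  ]), array([573.873, 233.533]), array([529.752, 242.776])]
0.067 [array([617.027, 221.118]), array([573.242, 230.274]), array([528.9  , 239.541])]
0.074 [array([616.607, 217.804]), array([572.604, 226.983]), array([528.04 , 236.274])]
{'fx': 323.78167186746583, 'fy': 323.78167186746583, 'cx': 321.818597045354, 'cy': 197.63979978229605, 'D': array([0.003, 0.   , 0.   , 0.   , 0.   ]), 'hand_eye': array([[ 0.   ,  0.959,  0.285,  0.074],
       [ 1.   , -0.   , -0.001,  0.001],
       [-0.001,  0.285, -0.959, -0.144],
       [ 0.   ,  0.   ,  0.   ,  1.   ]])}
```

Run:
```python
from h import *
np.set_printoptions(precision=1,suppress=True)
G=np.array([.4949,-.2125,0]);Rg=R.from_rotvec([0,0,np.radians(5.03)]).as_matrix()
s=dict(position=[.4924,-.2074,.1121],tcp_rot=[-2.1138,-2.3136,.0023])
for n,C,im in(('w2',cam('wrist',s),'w2.png'),('w3',cam('wrist',ctrl.observe()),'w3.png')):
    for x,y,z in[(67,75,29),(-80,75,29),(67,-75,29),(-80,-75,29),(0,57,29),(0,57,60),(0,57,74),(0,57,81),(0,47,74),(0,-47,74),(0,-57,74),(0,-57,60),(7,0,74),(-7,0,74),(7,0,55),(-7,0,55)]:
        print(n,(x,y,z),proj(C,np.array([x,y,z])/1000@Rg.T+G)[0])
    a=cv2.imread('pics/'+im)
    for c in (312,317,322,327,332): print(c,[tuple(a[r,c]//1) for r in range(104,164,6)] if 0 else a[100:170:3,c].mean(1).astype(int))
a=cv2.imread('pics/w2.png');print(a[230,300:350].mean(1).astype(int)); print(a[285:330:2,322].mean(1).astype(int))
```

```text
w2 (67, 75, 29) [423.5 108.5]
w2 (-80, 75, 29) [205.9 107.8]
w2 (67, -75, 29) [406.6 301.9]
w2 (-80, -75, 29) [224.1 300.8]
w2 (0, 57, 29) [324.1 135.2]
w2 (0, 57, 60) [324.1 140.1]
w2 (0, 57, 74) [324.1 142.9]
w2 (0, 57, 81) [324.1 144.4]
w2 (0, 47, 74) [324.  160.6]
w2 (0, -47, 74) [323.4 304.6]
w2 (0, -57, 74) [323.3 317.8]
w2 (0, -57, 60) [323.3 305. ]
w2 (7, 0, 74) [335.2 237.5]
w2 (-7, 0, 74) [312.2 237.4]
w2 (7, 0, 55) [334.2 226.1]
w2 (-7, 0, 55) [313.1 226. ]
312 [106 107 105  73  84  83  84  83  82  84  84  84  57  52  71 141 202 202
 203 142 108  88  87  87]
317 [100 107 107  71  84  84  83  83  84  85  59  51  79  79  80 142 203 201
 207 109 111  98 103 103]
322 [101 106 105  69  82  83  83  82  86  86  50  52  78  80  80 140 130 110
 108 109 110 109 108 109]
327 [121 107 106  69  82  81  82  86  50  50  51  49  79  80  81  99 112 112
 111 109 110 105 109 107]
332 [116 104 105  65  81  82  82  50  51  48  50  48  74  82  80  99 114 114
 111 109 110  86  98  96]
w3 (67, 75, 29) [433.1  96.9]
w3 (-80, 75, 29) [178.   96.4]
w3 (67, -75, 29) [412.  318.7]
w3 (-80, -75, 29) [2
[... 447 characters left out ...]
4 121 120 121]
317 [ 92  90  90  91  92  95  56  57  57  56  91  90  90 156 221 220 221 227
 120 121 120 120 121 121]
322 [ 92  90  92  93  95  57  56  57  56  56  89  90  90 156 227 120 123 122
 122 122 106 115 114 114]
327 [ 91  92  92  71  57  56  57  57  55  57  88  92  90 111 126 126 125 125
 123 124 109 102 101 101]
332 [91 91 91 55 56 57 56 56 55 56 55 56 54 53 54 53 53 51 55 53 54 53 55 54]
[ 82  82  81  82  83  82  82  84  83  81  82 101 132 154 166 173 180 185
 189 193 198 200 199 196 190 186 181 177 170 163 153 143 131 113  79  54
  49  52  51  51  51  52  50  49  50  51  75  84  83  83]
[194 195 195 195 196 196 195 194 195 195 194 194 194 195 194 195 195 194
 193 197 179 179 182]
```

The wrist picture shows the shut fingers sitting above the bar. They project to a tip about 0–2 mm from the TCP rather than 22 mm, so the reported TCP is about 22 mm lower than the real fingers allow. I'll reopen and go about 22 mm lower. That stays clear of the plate whichever reading is right.

```bash
python3 -m jog '{"slide":[[0,0,20],[0,0,0],[0,0,0],[0,0,0],[0,0,0],[0,0,0]],"turn":[[0,0,0],[0,0,0],[0,0,0],[0,0,0],[0,0,0],[0,0,0]]}' 1 60
python3 -m jog '{"slide":[[-1,0,-15],[-1,0,-15],[0,0,-12],[0,0,0],[0,0,0]],"turn":[[0,0,0],[0,0,0],[0,0,0],[0,0,0],[0,0,0]]}' 1
python3 -m jog '{"slide":[[0,0,0],[0,0,0],[0,0,0],[0,0,0],[0,0,0],[0,0,0],[0,0,0]],"turn":[[0,0,0],[0,0,0],[0,0,0],[0,0,0],[0,0,0],[0,0,0],[0,0,0]]}' -1 60
```

```text
time: 5.2
position: [0.4967, -0.2135, 0.1006]
tcp_rot: [-2.12, -2.318, 0.0]
contact_force: [-0.1, -0.4, 0.6]
width: 0.0853
time: 5.7
position: [0.4949, -0.2136, 0.0591]
tcp_rot: [-2.12, -2.318, 0.0]
contact_force: [0.7, 0.9, 0.2]
width: 0.0851
time: 6.4
position: [0.4949, -0.2136, 0.0594]
tcp_rot: [2.12, 2.318, -0.0]
contact_force: [-3.1, -0.2, 5.2]
width: 0.0118
```

```bash
python3 -m jog '{"slide":[[0,0,0],[0,0,0],[0,0,0],[0,0,0],[0,0,-5],[0,0,0]],"turn":[[0,0,0],[0,0,0],[0,0,0],[0,0,0],[0,0,0],[0,0,0]]}' 1 60
python3 -m jog '{"slide":[[0,0,0],[0,0,0],[0,0,0],[0,0,0],[0,0,0],[0,0,0],[0,0,0]],"turn":[[0,0,0],[0,0,0],[0,0,0],[0,0,0],[0,0,0],[0,0,0],[0,0,0]]}' -1 60
python3 - <<'E'
from h import *
s,im=snap('wrist','w4.png');print(s['width'],s['contact_force'],s['position'])
a=cv2.imread('pics/w4.png');snap('scene','s4.png');b=cv2.imread('pics/s4.png')
b=cv2.resize(b[180:260,230:310],(400,400),interpolation=cv2.INTER_CUBIC)
cv2.imwrite('pics/c4.png',np.hstack([a[:,120:520],b]))
E
```

```text
time: 7.0
position: [0.4946, -0.2134, 0.0534]
tcp_rot: [-2.12, -2.318, 0.0]
contact_force: [-1.0, -0.1, 0.3]
width: 0.0855
time: 7.7
position: [0.4949, -0.2136, 0.0543]
tcp_rot: [2.12, 2.318, -0.0]
contact_force: [-0.1, 0.8, 3.5]
width: 0.0124
0.012392396748507785 [-0.1193804   0.81566043  3.52171923] [ 0.49488705 -0.21362487  0.05427723]
```

View pics/c4.png

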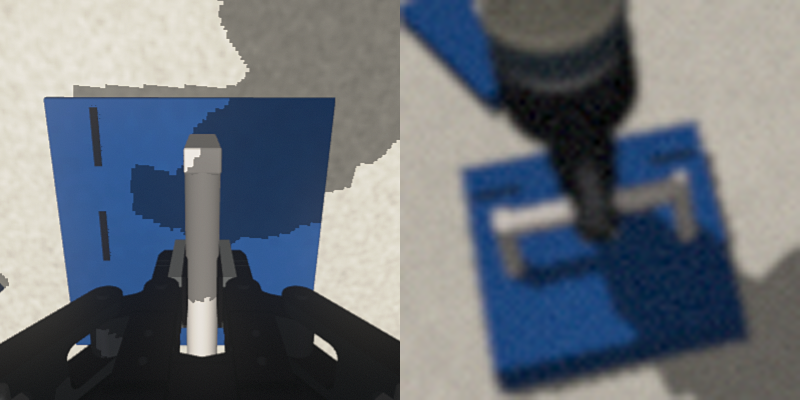

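The bar is now clearly between the pads (width 12.4 mm under 60 N, tips seen below the bar). Its axis is about 20 mm behind the reported TCP. I'll lift and carry it.

```bash
python3 -m jog '{"slide":[[0,0,10],[0,0,25],[0,0,40],[0,0,45],[0,0,45],[0,0,35],[0,0,20],[0,0,5]],"turn":[[0,0,0],[0,0,0],[0,0,0],[0,0,0],[0,0,0],[0,0,0],[0,0,0],[0,0,0]]}'
python3 -m jog '{"slide":[[4,15,0],[8,30,0],[10,40,0],[11,45,0],[11,45,0],[10,40,0],[8,35,0],[3,22,0]],"turn":[[0,0,0],[0,0,-1],[0,0,-1],[0,0,-1],[0,0,0],[0,0,0],[0,0,0],[0,0,0]]}'
python3 -m jog '{"slide":[[0,0,0],[0,0,0],[0,0,0]],"turn":[[0,0,0],[0,0,0],[0,0,0]]}'
cat > look.py <<'E'
from h import *
import sys
np.set_printoptions(precision=4,suppress=True)
t=sys.argv[1]
s,im=snap('wrist','w%s.png'%t);C=cam('wrist',s);print(s['position'],s['tcp_rot'],s['contact_force'],s['width'])
for q,z in dict(rail_mid=.19,station=0,guard_grip=s['position'][2]+.02,guard_lip=s['position'][2]-.04).items():
    for r in ctrl.place_of(q,'wrist')[:2]:
        px=np.array(r['xy'])*[640,400]; print(q,round(r['score'],2),px, atz(C,px,z))
snap('scene','s%s.png'%t)
a=cv2.imread('pics/w%s.png'%t);b=cv2.imread('pics/s%s.png'%t)
b=cv2.resize(b[170:330,290:450],(400,400),interpolation=cv2.INTER_CUBIC)
cv2.imwrite('pics/c%s.png'%t,np.hstack([a[:,200:600],b]))
E
python3 look.py 5
```

```text
time: 8.6
position: [0.4953, -0.2138, 0.2816]
tcp_rot: [2.118, 2.316, 0.001]
contact_force: [-0.1, 0.0, -4.7]
width: 0.0115
time: 9.4
position: [0.5593, 0.0618, 0.277]
tcp_rot: [-2.176, -2.262, 0.003]
contact_force: [0.1, -0.8, -4.5]
width: 0.012
time: 9.7
position: [0.5595, 0.0581, 0.2782]
tcp_rot: [-2.18, -2.261, 0.002]
contact_force: [0.0, -0.1, -5.4]
width: 0.0123
[0.5595 0.0581 0.2782] [-2.1798 -2.2609  0.0019] [ 0.0208 -0.1133 -5.4407] 0.012330886722831462
rail_mid 0.8 [489.408 204.32 ] [0.6861 0.0624 0.19  ]
guard_grip 0.94 [321.984 275.88 ] [0.5605 0.0601 0.2982]
guard_lip 0.83 [411.008 224.32 ] [0.6144 0.0624 0.2382]
```

View pics/c5.png

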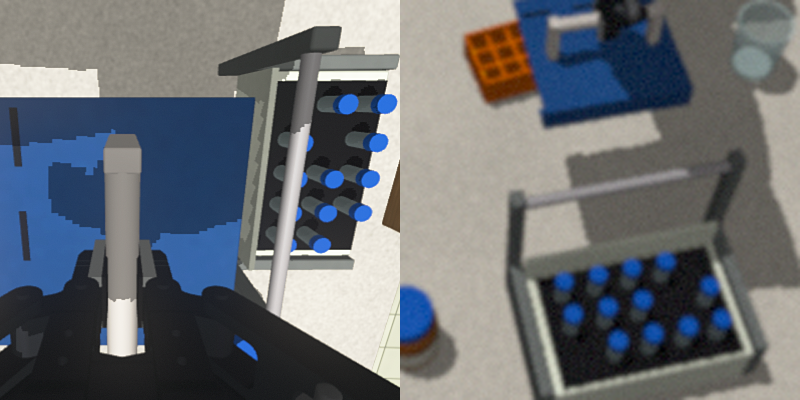

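Wrist picture: the guard is level in the jaws with its front edge from (455,97) to (436,265). The rail runs from (510,55) to (477,305) with the +y post beyond it. Now I measure the rail and guard precisely.

Run:
```python
from h import *
np.set_printoptions(precision=4,suppress=True)
s=dict(position=[0.5595,0.0581,0.2782],tcp_rot=[-2.1798,-2.2609,.0019]);C=cam('wrist',s)
a=cv2.imread('pics/w5.png').astype(int)
for r in(70,90,110,150,190,230,260,280,295):
    l=int(510-33*(r-55)/250); print(r,l-18,a[r,l-18:l+19].mean(1).astype(int))
# predicted guard points
yaw=2*np.arctan2(2.2609,2.1798)-np.pi/2;print('yaw',np.degrees(yaw))
bar=np.array([.5595,.0581,.2782+.0197]);Rg=R.from_rotvec([0,0,yaw]).as_matrix()
for p in[(67,75,29),(67,-40,29),(-65,55,29),(0,57,81),(0,57,29)]:
    print(p,proj(C,(np.array(p)/1000-[0,0,.074])@Rg.T+bar)[0])
for r in(110,150,190,230):
    b=a[r,425:470];print(r,(b[:,0]-b[:,2]))
print((a[80:110,300,0]-a[80:110,300,2]),(a[80:110,430,0]-a[80:110,430,2]))
```

```text
70 490 [ 73  75  78  80  78  79  80  81  78  68  73  83  89  96 101 107 111 114
 116 118 122 125 125 121 119 119 117 113 105  95  92  92  92  92  92  94
  94]
90 487 [ 38  36  35  37  35  36  37  36  45  66  78  82  90  95 100 105 111 113
 116 119 122 124 123 123 120 119 118 117 102  62  34  36  36  35  37  37
  35]
110 484 [ 40  36  37  36  37  38  37  36  43  61  76  85  89  96  99 106 111 114
 116 118 121 123 123 122 119 119 119 117  96  49  35  35  36  38  53  79
  94]
150 479 [ 41  38  38  38  39  38  38  37  60  91 115 135 151 165 179 191 200 211
 221 223 221 218 213 208 202 193 184 163 134 114  78  45  34  37  37  38
  38]
190 474 [ 40  42  43  43  41  37  30  42  79 109 130 147 162 175 187 198 208 221
 223 220 216 211 206 200 193 167 106  42  36  40  41  41  41  41  42  37
  30]
230 468 [ 80  78  76  75  76  76  77  78  80 101 124 144 158 172 186 197 206 218
 221 219 215 209 205 199 190 151  80  41  49  71  83  79  77  77  76  77
  76]
260 464 [120 121 123 121 121 123 123 117 100 107 130 149 164 179 191 199 210 216
 218 216 211 207 201 192 173 138 118 105 106 121 122 121 122 
[... 822 characters left out ...]
 -12 -10  -9 -10 -11 -10  -9  -8  -6  -6
  -7 -10 -12 -13 -13 -13 -13 -11  -4]
190 [ 61  59  63  62  61  63  62  61  62  61  62  62  63  61  62  62  62  64
  63  47   1 -10  -9  -8  -9  -8  -9  -7  -8  -6  -7  -5  -9 -12 -13 -12
 -11 -13 -12  -4   3   1   3   2   4]
230 [113 112 113 113 112 113 113 115 115 113 114 114 112 116 108  45  -1 -10
  -7  -7  -7  -6  -7  -7  -6  -6  -6  -6 -10 -11 -12 -12 -12 -10  -4   4
   6   3   4   3   4   6   7   8   7]
[-14 -13 -13 -14 -13 -12 -13 -12 -14 -13 -13 -13 -13 -12 -12 -15 -17  17
  52  57  55  56  54  54  54  54  54  53  52  53] [-14 -14 -13 -14 -15 -15 -13 -15 -13 -14 -14 -13 -13 -13 -13 -14 -17  22
  59  63  63  63  63  61  63  63  63  62  62  62]
```

Run:
```python
from h import *
np.set_printoptions(precision=4,suppress=True)
s=dict(position=[0.5595,0.0581,0.2782],tcp_rot=[-2.1798,-2.2609,.0019]);C=cam('wrist',s)
P=np.array([atz(C,p,.19) for p in[(505.9,90),(502.8,110),(491.2,190),(485,230),(480.5,260),(477.3,280),(475,295)]]);print(P)
f=np.polyfit(P[:,1],P[:,0],1);print(f,'yaw',-np.degrees(np.arctan(f[0])),'x at y=.059',np.polyval(f,.059))
# post: nearest top edge where rail meets
print(atz(C,(511,52),.19))
```

```text
[[ 0.6823  0.1438  0.19  ]
 [ 0.6827  0.1307  0.19  ]
 [ 0.6854  0.0736  0.19  ]
 [ 0.6865  0.0418  0.19  ]
 [ 0.6876  0.0163  0.19  ]
 [ 0.6881 -0.0016  0.19  ]
 [ 0.6886 -0.0154  0.19  ]]
[-0.0406  0.6881] yaw 2.3228843259080434 x at y=.059 0.6857545641160916
[0.6809 0.1674 0.19  ]
```

```bash
python3 -m jog '{"slide":[[10,0.5,0],[20,0.5,0],[25,0.5,0],[25,0.5,0],[15,0.5,0],[6,0.5,0],[0,0,0]],"turn":[[0,0,0.2],[0,0,0],[0,0,0],[0,0,0],[0,0,0],[0,0,0],[0,0,0]]}'
python3 -m jog '{"slide":[[0,0,0],[0,0,0]],"turn":[[0,0,0],[0,0,0]]}'
```

```text
time: 10.7
position: [0.6616, 0.0614, 0.2781]
tcp_rot: [-2.176, -2.265, 0.001]
contact_force: [-1.0, -0.3, -4.2]
width: 0.012
time: 10.9
position: [0.6603, 0.0615, 0.2795]
tcp_rot: [2.176, 2.266, 0.0]
contact_force: [0.2, -0.2, -4.6]
width: 0.0119
```

```bash
python3 -m jog '{"slide":[[0,0,-10],[0,0,-15],[0,0,-14],[0,0,-9],[0,0,0],[0,0,0],[0,0,0]],"turn":[[0,0,0],[0,0,0],[0,0,0],[0,0,0],[0,0,0],[0,0,0],[0,0,0]]}'
python3 look.py 6
```

```text
time: 11.6
position: [0.6611, 0.0614, 0.2319]
tcp_rot: [2.175, 2.265, 0.001]
contact_force: [1.1, -0.7, -3.7]
width: 0.0119
[0.6611 0.0614 0.2319] [2.1755 2.2651 0.0014] [ 1.0868 -0.6711 -3.7087] 0.011929270458155672
```

View pics/c6.png

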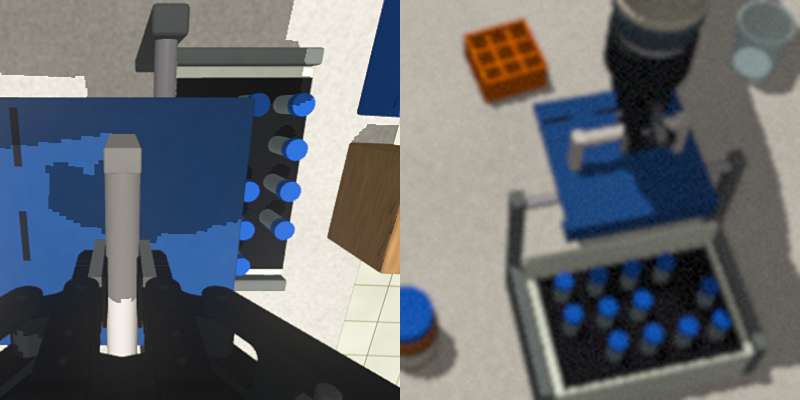

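Wrist picture: the guard lies between the posts with the rail passing under it (rail at about (366,70)). Its front edge and wall are beyond the rail, level. Now I pull back to hook it.

```bash
python3 - <<'E'
from h import *
s=dict(position=[0.6611,0.0614,0.2312],tcp_rot=[2.1755,2.2651,.0014]);C=cam('wrist',s)
a=cv2.imread('pics/w6.png').astype(int)
for r in(55,70,85): print(a[r,348:385].mean(1).astype(int))
print(atz(C,(366,70),.19), 'pred', .6881-.0406*atz(C,(366,70),.19)[1])
E
python3 -m jog '{"slide":[[0,0,-1.5],[-4,0,0],[-7,-0.4,0],[-7,-0.4,0],[-5,-0.4,0],[-2,0,0],[0,0,0]],"turn":[[0,0,0],[0,0,0],[0,0,0],[0,0,0],[0,0,0],[0,0,0],[0,0,0]]}'
python3 -m jog '{"slide":[[0,0,0],[0,0,0]],"turn":[[0,0,0],[0,0,0]]}'
```

```text
[ 53  51  51  51  50  51  66  86  95 101 107 113 115 117 118 119 124 125
 129 127 125 121 118 117 117 114 112 106  95  87  85  84  84  84  85  84
  85]
[ 50  48  50  48  48  52  77  91 100 103 109 115 116 117 119 121 124 126
 127 125 122 118 117 117 116 113 107  98 130 160 166 165 166 166 165 165
 165]
[138 136 137 139 141 122  95  93 100 107 112 114 116 118 120 121 124 125
 126 124 119 118 116 116 113 110 104 108  70  25  23  28  27  26  24  28
  27]
[0.68209592 0.15207678 0.19      ] pred 0.681925682833027
time: 12.6
position: [0.6356, 0.0602, 0.23]
tcp_rot: [2.176, 2.266, 0.001]
contact_force: [1.0, -0.6, -4.6]
width: 0.0117
time: 12.8
position: [0.6361, 0.0602, 0.2295]
tcp_rot: [2.176, 2.266, 0.0]
contact_force: [-0.3, 0.9, -4.8]
width: 0.0121
```

```bash
python3 -m jog '{"slide":[[-2,0,0],[-2,0,0],[-1,0,0],[0,0,0],[0,0,0]],"turn":[[0,0,0],[0,0,0],[0,0,0],[0,0,0],[0,0,0]]}'
python3 look.py 7
python3 - <<'E'
import numpy as np
P=np.array([.6857,.190])
off=.0197
prev=None
for th in range(0,91,5):
    t=np.radians(th);f=np.radians(th*2/3);c,s=np.cos(t),np.sin(t)
    bar=P+np.array([-.055*c-.0595*s,-.055*s+.0595*c]);tcp=bar+off*np.array([np.sin(f),-np.cos(f)])
    print(th,tcp.round(4),None if prev is None else ((tcp-prev)*1000).round(1));prev=tcp
E
```

```text
time: 13.3
position: [0.6309, 0.0602, 0.2296]
tcp_rot: [2.176, 2.266, 0.0]
contact_force: [-0.3, 0.1, -4.6]
width: 0.0121
[0.6309 0.0602 0.2296] [2.1761 2.2658 0.0001] [-0.2691  0.0991 -4.6435] 0.012083628840651296
rail_mid 0.32 [414.72 227.32] [0.6883 0.0631 0.19  ]
rail_mid 0.16 [123.008 210.2  ] [0.5131 0.0669 0.19  ]
guard_grip 0.77 [322.112 277.6  ] [0.632  0.0614 0.2496]
guard_lip 0.91 [413.568 225.   ] [0.6875 0.0644 0.1896]
0 [0.6307 0.2298] None
5 [0.6269 0.2248] [-3.8 -5. ]
10 [0.6235 0.2195] [-3.4 -5.3]
15 [0.6206 0.2138] [-2.9 -5.6]
20 [0.6182 0.2079] [-2.4 -5.9]
25 [0.6164 0.2018] [-1.9 -6.1]
30 [0.6151 0.1955] [-1.3 -6.3]
35 [0.6143 0.1891] [-0.7 -6.4]
40 [0.6142 0.1826] [-0.2 -6.5]
45 [0.6146 0.1761] [ 0.4 -6.5]
50 [0.6156 0.1697] [ 1.  -6.5]
55 [0.6172 0.1633] [ 1.6 -6.4]
60 [0.6193 0.157 ] [ 2.2 -6.2]
65 [0.622 0.151] [ 2.7 -6.1]
70 [0.6253 0.1451] [ 3.3 -5.8]
75 [0.6291 0.1396] [ 3.8 -5.5]
80 [0.6334 0.1344] [ 4.3 -5.2]
85 [0.6381 0.1296] [ 4.7 -4.8]
90 [0.6433 0.1252] [ 5.2 -4.4]
```

View pics/c7.png

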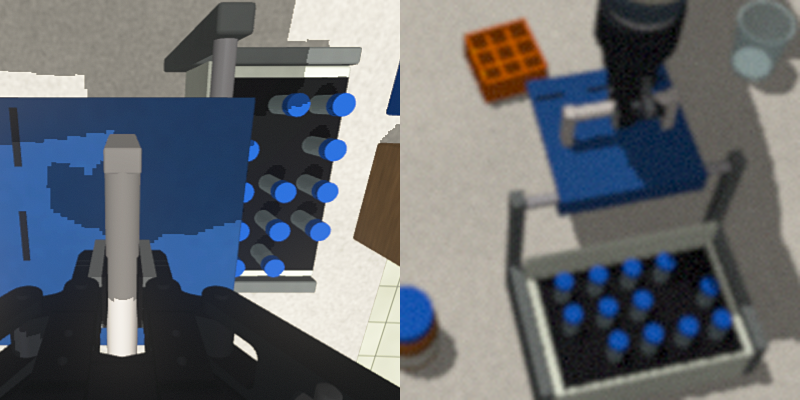

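The wrist view shows the rail entering under the plate edge at about (423,90), with the pose at the planned hooked position and no contact force. The guard sticks out level towards the robot, clear of both posts (11 pictures viewed). Now I swing with a light grip.

```bash
python3 -m jog '{"slide":[[0,0,0],[-3.8,-0.1,-5],[-3.4,-0.1,-5.3],[-2.9,-0.1,-5.6],[0,0,0]],"turn":[[0,0,0],[0.13,-3.33,0],[0.13,-3.33,0],[0.13,-3.33,0],[0,0,0]]}' -1 20
python3 -m jog '{"slide":[[-2.4,-0.1,-5.9],[-1.9,-0.1,-6.1],[-1.3,-0.1,-6.3],[0,0,0],[0,0,0]],"turn":[[0.13,-3.33,0],[0.13,-3.33,0],[0.13,-3.33,0],[0,0,0],[0,0,0]]}'
```

```text
time: 14.1
position: [0.6198, 0.0601, 0.2139]
tcp_rot: [2.087, 2.173, 0.192]
contact_force: [1.8, -0.0, -4.4]
width: 0.0114
time: 14.6
position: [0.6154, 0.0595, 0.1962]
tcp_rot: [1.994, 2.075, 0.364]
contact_force: [-2.1, 0.0, 0.0]
width: 0.0122
```

```bash
cat > chk.py <<'E'
from h import *
import sys
from scipy.optimize import least_squares
np.set_printoptions(precision=4,suppress=True)
t=sys.argv[1]
s,im=snap('wrist','w%s.png'%t);C=cam('wrist',s)
Rt=R.from_rotvec(s['tcp_rot']).as_matrix();phi=np.degrees(np.arctan2(Rt[0,2],-Rt[2,2]))
print(s['time'],s['position'],s['contact_force'],s['width'],'tool tilt',phi)
a=np.asarray(im).astype(int);m=((a[...,2]>a[...,0]+30)&(a[...,2]>a[...,1]+15)).astype(np.uint8)
# plate's +y edge region: connected blob holding pixel near bar
n,l=cv2.connectedComponents(m);k=l[200,350] or l[200,300];ys,xs=np.where(l==k)
rows=range(120,225,15)
right=[xs[ys==r].max() for r in rows];top=ys.min();print('right edge',right,'top',top)
bar=np.array(s['position'])-.0197*Rt[:,2];yw=np.radians(2.3)
def pr(th,p): 
    Rg=R.from_rotvec([0,0,yw]).as_matrix()@R.from_rotvec([0,-np.radians(th),0]).as_matrix()
    return proj(C,Rg@(np.array(p)/1000-[0,0,.074])+bar)[0]
for th in np.arange(phi-10,phi+50,5):
    A,B=pr(th,(67,75,29)),pr(th,(67,-60,29))
    print(round(th),[int(round(A[0]+(B[0]-A[0])*(r-A[1])/(B[1]-A[1]))) for r in rows],A)
E
python3 chk.py 8
```

```text
14.6 [0.6154 0.0595 0.1962] [-2.086   0.0361  0.0301] 0.012186590525823082 tool tilt 19.9293725568131
right edge [np.int64(470), np.int64(468), np.int64(466), np.int64(464), np.int64(462), np.int64(461), np.int64(459)] top 93
10 [428, 427, 425, 424, 422, 421, 420] [429.8366  98.8891]
15 [440, 439, 437, 435, 434, 432, 431] [442.1839  98.8084]
20 [452, 451, 449, 447, 446, 444, 442] [454.6536  98.7157]
25 [465, 463, 461, 459, 457, 455, 454] [467.2426  98.6099]
30 [477, 475, 473, 471, 469, 467, 465] [479.9405  98.4898]
35 [490, 487, 485, 483, 481, 479, 477] [492.728  98.354]
40 [502, 500, 498, 495, 493, 491, 488] [505.5733  98.2009]
45 [515, 512, 510, 507, 505, 502, 500] [518.4288  98.0289]
50 [527, 525, 522, 519, 517, 514, 511] [531.2263  97.8358]
55 [540, 537, 534, 531, 529, 526, 523] [543.8708  97.6196]
60 [552, 549, 546, 543, 540, 537, 534] [556.2332  97.378 ]
65 [563, 560, 557, 554, 551, 548, 545] [568.1403  97.1086]
```

Guard angle is about 27°, following the plan with small forces. I'll continue.

```bash
python3 -m jog '{"slide":[[-0.7,-0.1,-6.4],[-0.2,0,-6.5],[0.4,0,-6.5],[0,0,0]],"turn":[[0.13,-3.33,0],[0.13,-3.33,0],[0.13,-3.33,0],[0,0,0]]}'
python3 -m jog '{"slide":[[1,0,-6.5],[1.6,0.1,-6.4],[2.2,0.1,-6.2],[0,0,0]],"turn":[[0.13,-3.33,0],[0.13,-3.33,0],[0.13,-3.33,0],[0,0,0]]}'
python3 chk.py 9
```

```text
time: 15.05
position: [0.6141, 0.0595, 0.1753]
tcp_rot: [1.892, 1.97, 0.526]
contact_force: [1.5, 0.2, -2.2]
width: 0.012
time: 15.45
position: [0.6196, 0.0597, 0.1562]
tcp_rot: [1.785, 1.859, 0.674]
contact_force: [-0.2, 1.0, -0.0]
width: 0.0117
15.45 [0.6196 0.0597 0.1562] [-0.2485  1.0007 -0.0474] 0.011669414837639894 tool tilt 39.887885579415396
right edge [np.int64(639), np.int64(639), np.int64(639), np.int64(639), np.int64(639), np.int64(639), np.int64(639)] top 0
30 [428, 427, 426, 424, 423, 422, 420] [430.4099  98.8767]
35 [441, 439, 438, 436, 435, 433, 431] [442.7929  98.7939]
40 [453, 451, 450, 448, 446, 444, 443] [455.3022  98.6989]
45 [465, 463, 462, 460, 458, 456, 454] [467.9353  98.5908]
50 [478, 476, 474, 472, 470, 468, 466] [480.6826  98.4684]
55 [490, 488, 486, 484, 482, 480, 477] [493.5251  98.3301]
60 [503, 501, 498, 496, 494, 491, 489] [506.4319  98.1746]
65 [516, 513, 511, 508, 506, 503, 501] [519.3562  97.9999]
70 [528, 526, 523, 520, 518, 515, 512] [532.2308  97.8042]
75 [541, 538, 535, 532, 530, 527, 524] [544.9615  97.5853]
80 [553, 550, 547, 544, 541, 538, 535] [557.42    97.3408]
85 [565, 562, 558, 555, 552, 549, 546] [569.4343  97.0684]
```

```bash
python3 -m jog '{"slide":[[2.7,0.1,-6.1],[3.3,0.1,-5.8],[3.8,0.1,-5.5],[0,0,0]],"turn":[[0.13,-3.33,0],[0.13,-3.33,0],[0.13,-3.33,0],[0,0,0]]}'
python3 - <<'E'
from h import *
np.set_printoptions(precision=4,suppress=True)
s,im=snap('wrist','w10.png');C=cam('wrist',s);print(s['position'],s['contact_force'],s['q'])
a=np.asarray(im).astype(int);d=(a[...,2]-a[...,0])
for r in(150,200): print(d[r,440:600:4])
E
```

```text
time: 15.9
position: [0.6298, 0.06, 0.1385]
tcp_rot: [1.674, 1.743, 0.809]
contact_force: [0.9, 0.7, -0.6]
width: 0.0119
[0.6298 0.06   0.1385] [ 0.9099  0.65   -0.5645] [-0.081   0.1229 -0.8511 -0.27    0.0919  1.4921]
[ 93  93  93  94  93  93  93  93  94  93  94  93  92  91  92  92  92 110
  93  94  92  93  97  97  96  98  96  97  97  96  98  96  96  96  98  98
  99  99  97  97]
[ 96  97  97  97  96  98  95  93  93  94  94  93  93  93  94 114  96  98
  95  97  96  97  98  97  96  95  97  95  97  99 100  98 102  99  99 100
 101  98  99  96]
```

Edge columns 508 and 500 give a guard angle of about 74°, as planned. Now the last 15°.

```bash
python3 -m jog '{"slide":[[4.3,0.1,-5.2],[4.7,0.1,-4.8],[0,0,0]],"turn":[[0.13,-3.33,0],[0.13,-3.33,0],[0,0,0]]}'
python3 -m jog '{"slide":[[2.6,0.1,-2.3],[2.6,0.1,-2.1],[0,0,0],[0,0,0]],"turn":[[0.07,-1.67,0],[0.07,-1.67,0],[0,0,0],[0,0,0]]}'
```

```text
time: 16.25
position: [0.6392, 0.0601, 0.1287]
tcp_rot: [1.597, 1.662, 0.893]
contact_force: [0.1, 2.2, 1.5]
width: 0.0124
time: 16.65
position: [0.6435, 0.0603, 0.1259]
tcp_rot: [1.558, 1.622, 0.933]
contact_force: [-20.4, -1.9, 15.2]
width: 0.0121
```

Contact: the feet are on the stop plate and the wall is on the rail. I'll ease off before letting go.

```bash
python3 -m jog '{"slide":[[-0.7,0,0.7],[0,0,0],[0,0,0]],"turn":[[0,0,0],[0,0,0],[0,0,0]]}'
python3 - <<'E'
from h import *
np.set_printoptions(precision=4,suppress=True)
s,im=snap('wrist','w11.png');print(s['position'],s['contact_force'],s['ft_torque'])
a=np.asarray(im).astype(int);d=(a[...,2]-a[...,0])
for r in(150,200): print(d[r,480:580:3])
E
```

```text
time: 16.95
position: [0.6434, 0.0603, 0.1261]
tcp_rot: [1.557, 1.621, 0.933]
contact_force: [-2.8, -1.1, 0.8]
width: 0.0117
[0.6434 0.0603 0.1261] [-2.769  -1.0989  0.8355] [-0.061   0.7858 -0.027 ]
[ 85  83  85  84  83  84  83  81  84  84  83  82 104 103 103 103 104 101
 102 102 103 102 102 101 100 100 102 100  99 101 101 101 102 101]
[ 83  84  84  84  83  86  83  83  83  98 110 104 103 104 103 103 104 104
 103 103 104 103 103 103 102 101 103 100 101 102 101 101 101 100]
```

```bash
python3 -m jog '{"slide":[[0,0,0],[0,0,0],[0,0,0],[0,0,0],[0,0,0]],"turn":[[0,0,0],[0,0,0],[0,0,0],[0,0,0],[0,0,0]]}' -0.1
python3 -m jog '{"slide":[[-5,-0.2,3],[-13,-0.5,7.5],[-22,-1,12.5],[-30,-1.2,17],[-30,-1.2,17],[-20,-1,12],[0,0,0],[0,0,0]],"turn":[[0,0,0],[0,0,0],[0,0,0],[0,0,0],[0,0,0],[0,0,0],[0,0,0],[0,0,0]]}'
python3 - <<'E'
from h import *
np.set_printoptions(precision=4,suppress=True)
s,_=snap('wrist','w12.png');C=cam('wrist',s);print(s['position'],s['contact_force'])
G=dict(guard_grip=[.6262,.0587,.134],guard_lip=[.6857,.061,.19])
for n in('scene','top'):
    snap(n,n+'9.png')
for n in('scene','top','wrist'):
    Cn=C if n=='wrist' else cam(n)
    for q in('guard_grip','guard_lip','guard'):
        print(n,q,[(round(r['score'],2),np.array(r['xy'])*[640,400]) for r in ctrl.place_of(q,n)[:3]], proj(Cn,G[q]) if q in G else '')
w=cv2.imread('pics/w12.png');sc=cv2.imread('pics/scene9.png');t=cv2.imread('pics/top9.png')
sc=cv2.resize(sc[170:330,290:450],(400,400),interpolation=cv2.INTER_CUBIC)
t2=cv2.resize(t[90:170,240:340],(400,320),interpolation=cv2.INTER_CUBIC)[:200]
o=np.zeros((600,800,3),np.uint8);o[:400,:400]=w[:,120:520];o[:400,400:]=sc;o[400:,:400]=t2;o[400:,400:720]=cv2.resize(t,(320,200))
cv2.imwrite('pics/c12.png',o)
E
```

```text
time: 17.5
position: [0.6428, 0.0604, 0.1256]
tcp_rot: [1.557, 1.621, 0.934]
contact_force: [-0.6, 0.5, 0.2]
width: 0.0381
time: 18.3
position: [0.5356, 0.0567, 0.2094]
tcp_rot: [1.568, 1.632, 0.922]
contact_force: [0.3, 0.5, 0.5]
width: 0.0383
[0.5356 0.0567 0.2094] [0.2855 0.4692 0.4793]
scene guard_grip [(0.96, array([249.088, 176.2  ])), (0.94, array([181.504, 172.6  ])), (0.79, array([373.504, 235.2  ]))] [[372.5654 235.2137]]
scene guard_lip [(0.82, array([380.416, 246.48 ])), (0.67, array([242.112, 189.6  ])), (0.65, array([182.272, 171.52 ]))] [[381.5813 243.6922]]
scene guard [(0.89, array([247.872, 186.08 ])), (0.78, array([380.48, 263.4 ])), (0.77, array([185.6 , 178.92]))] 
top guard_grip [(0.81, array([387.392, 257.28 ])), (0.72, array([450.368, 269.6  ])), (0.57, array([393.216, 140.6  ]))] [[295.0741 158.8021]]
top guard_lip [(0.83, array([451.904, 278.12 ])), (0.73, array([394.88, 249.12])), (0.72, array([291.904, 136.   ]))] [[293.5584 137.5943]]
top guard [(0.8, array([388.224, 255.4  ])), (0.76, array([291.904, 136.6  ])), (0.66, array([440.896, 268.2  ]))] 
wrist guard_grip [(0.58, array([302.592, 192.52 ]))] [[299.8002 195.525 ]]
wrist guard_lip [(0.82, array([391.296, 186.8  ]))] [[388.8189 188.7423]]
wrist guard [(0.74, array([339.968, 174.08 ]))]
```

View pics/c12.png

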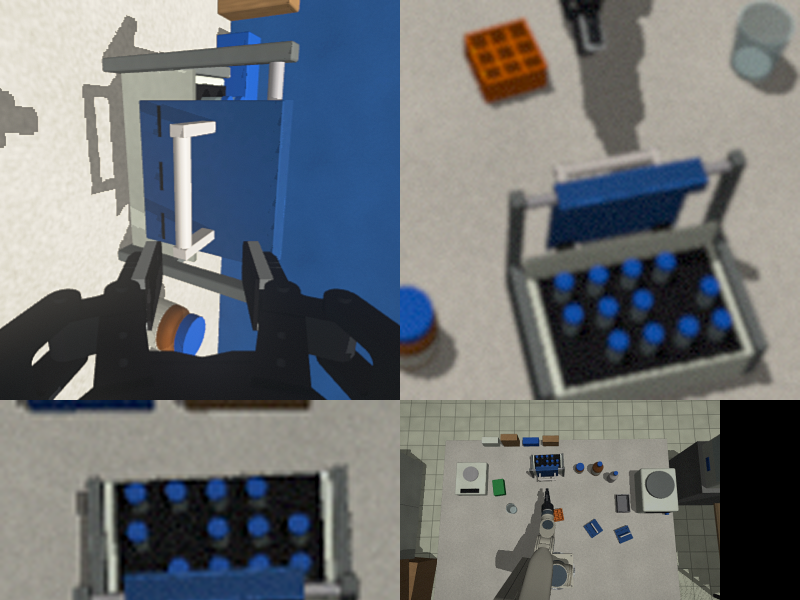

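The last picture shows the guard hung on the rail between the posts and in front of the vials, with its handle outwards. The gripper is clear, and the bystanders stand where they were. Handing in.

```bash
python3 -c "
from plant import ctrl
s=ctrl.observe();print(s['time'],s['contact_force'],s['width']);print(ctrl.sign_off())"
```

```text
18.9 [-0.55202963  0.07595536 -0.42573088] 0.038708225500931316
the job is handed in; nothing more can be done
None
```

I hooked the largest guard over the rail while it was level, swung it down with a light 20 N grip, and let go only once it was down. The job was handed in at 18.9 s; the sign-off gives no verdict.

**Final checks:**
- **Position:** the last pictures show the guard hanging between the posts, in front of the vials, with its handle outwards. In the scene and wrist views the detected handle and lip lie within about 4 px of where they should be when hung. In the top view only the lip agreed. No detection there matched the handle.
- **Contact:** before release I felt the feet and rail push back, about 25 N at most, and eased off to about 3 N. After backing away the tool read only noise (under 1 N).
- **Bystanders:** the others visible in the last picture look unmoved; I checked this by eye only.

**What went wrong or disagreed:**
- **First grasp:** it closed on nothing above the bar. The fingertips are about 20–24 mm shorter than the stated tool frame, judging from the wrist image, so I regripped lower and allowed for about 20 mm from then on.
- **Hang angle:** the wrist image gave about 87° just before release, slightly short of vertical. I did not measure the angle again after release, nor view the feet on the stop plate close up.

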